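# Tip the plate back onto the drainer's folding rest

### The job

In the dish drainer the folding wire rest has been left leaning outward, and the black plate is slumped on the two upturned glass tumblers instead. Push the wire rest up until it stands fully upright, and then tip the plate over the other way, off the tumblers, so that it stays standing in its groove and leans on the wire rest. Only push, gently, with the fingertips or the outside of the fingers: grip and lift nothing, do not shift the tumblers, and do not let the plate fall flat.

Things in the scene. Friction and masses are not known exactly. Their poses are not given: they have to be found in the camera images.
- drainer: white moulded dish drainer, 330 x 236 mm, fixed to the worktop. Origin: centre of its underside. x runs along the groove (330 mm side), y from the tumblers' side (-y) to the wire rest's side (+y), z up. Its deck is 20 mm above the worktop, its lips reach 30 mm, the two hinge blocks (x = +-139 mm, y = 41 mm) 40 mm.
- groove (a point): middle of the bottom of the groove for the plate's edge (on the deck, 20 mm above the worktop): it runs along the drainer's x at y = 0, 29 mm wide between two ribs 4 mm thick and 10 mm tall. Axes as the drainer's.
- wire_rest (a joint): angle (rad) of the folding wire rest on the drainer's +y side: 0 = fully upright, at its stop; grows as the rest leans outward, away from the plate (toward the drainer's +y), stop at 1.0. Starts between 0.6 and 0.85. The hinge is stiff (about 0.2 N m of friction: 2 to 3 N at the top bar) and stays where it is left.
- rest_bar (a point): middle of the top bar of the wire rest: a round steel wire 5 mm thick and 250 mm long, parallel to the drainer's x axis, 108 mm from the hinge line; six tines run from it down to the hinge rod. Its axes turn with the rest: z points from hinge to bar.
- rest_hinge (a point): middle of the hinge line of the wire rest: 32 mm above the worktop, at x = 0, y = 41 mm of the drainer; the line is parallel to the drainer's x axis.
- plate: loose black rectangular melamine plate, 188 x 284 x 22 mm, 0.15 to 0.31 kg, on a long edge in the groove, leaning about 0.24 rad toward the drainer's -y on the tumblers. Axes: x up its 188 mm height, y along its length, z through its thickness toward the wire rest. Origin: middle of the face toward the tumblers. Tipped over 0.12 rad past upright it goes on by itself.
- plate_top (a point): middle of the plate's upper long edge (mid-thickness); about 0.20 m above the worktop at the start. Axes as the plate's.
- plate_foot (a point): middle of the plate's lower long edge (mid-thickness), in the groove. Axes as the plate's.
- glass_near: loose clear glass tumbler, upside down on the drainer's -y side, in the half nearer the robot; a plain cylinder 69 mm wide and 96 mm tall, so its top is 116 mm above the worktop. Origin: centre of its underside, on the deck; z up.
- glass_far: a second tumbler just like glass_near, on the farther half of the drainer.
Mind the look-alikes: they are no part of the job. What is shaped like the glass_near but green is not meant. Leave any turquoise look-alike of the glass_far alone.

How it is judged:
By the outcome, as a careful person would: the job done as asked, in the order asked, and still so for the second after the job is handed in, with the robot touching nothing.
It also fails if it takes over 48 s, if anything falls off the work surface, if the arm or the gripper's body presses on something with over 40 N, if the wrist force passes 120 N, or if a joint passes its speed limit or range.

### The arm

A 7-joint arm with a two-finger parallel gripper is mounted at the origin on a cart in front of the work surface, level with it; the furniture and walls round the work are solid. World frame = base frame: x ahead of the robot, y to its left, z up, the work surface at z = 0. Lengths are in m, angles in rad, forces in N, time in s.
With the tool pointing down it reaches from about 0.425 to 0.925 m from the base axis. Payload 6.8 kg.
Tool frame: the origin (TCP) lies on the front face of the gripper's body, between the roots of the fingers; the fingertips stand 73 mm ahead of it and the grasp point (between the pads) lies 54 mm ahead of it (env.nose_length is the distance from the TCP to the fingertips, in m); z points along the fingers, y is the direction in which the jaws open and shut (so a half turn about z gives the same grasp; the last joint's range is limited). The gripper opens to 85 mm and grips with 20 to 120 N. Pads are 22 mm wide; open, the fingers measure 114 mm over their backs; the gripper's body (76 mm by 85 mm) begins 54 mm behind the grasp point. The pads swing forward as they close: fully open they stand 13 mm farther back than shut.
Start: joints at [-1.284, 0.477, 0.022, 1.555, -0.011, 1.109, -0.083], TCP at [0.26, 0.623, 0.304] pointing down, gripper open.
Joint ranges: [-2.96, 2.96], [-0.34, 2.1], [-1.41, 1.46], [0.24, 2.44], [-1.37, 4.51], [0.17, 1.92], [-2.96, 2.96]. Speed limits (rad/s): [2.39, 2.39, 3.14, 3.14, 3.14, 3.14, 3.14].

### API

Orientations are given as a unit quaternion [w, x, y, z].
In Python, from cell import env, kin, camera, calibration, job gives the robot as it stands. The module is installed in compiled form; this text tells all that it offers. Calls block until the motion is done:
- env.reach(position, orientation): joint-space move of the TCP to a pose.
- env.movel(position, velocity=0.15, rot=None, stop_force=None): straight line of the TCP; rot=None keeps the orientation; velocity is the mean speed in m/s. With stop_force (N) it stops when the force on the tool has changed by that much, and returns True; else False.
- env.goto_joints(angles): joint-space move.
- env.grip(opening, f_grip=None): finger opening in m; f_grip is the grip in N (None keeps the last); returns when the fingers have stopped.
- env.dwell(seconds).
- kin.inverse_kinematics(position, orientation): joint angles nearest the present ones, or None.
- env.get_state(): the state.
- camera(name): name is "scene" or "top" or "wrist"; returns (picture, depth): 384x512x3 uint8, blue, green, red; 384x512 float32, m along the optical axis (not along the pixel's ray), 0 where there is no reading.
- calibration(name): a dict with "fx", "fy", "cx", "cy" (pixels), "rvec" (rotation vector, rad) and "tvec" (3), from world to camera coordinates, as OpenCV has them. Camera axes: x right, y down, z forward; pixel columns grow to the right and rows downward; lengths in m; the calibration is good to about 2 mm. The wrist camera is an equidistant fisheye: a pixel r from the principal point sees the ray r / f radians off the axis. A picture is of the moment at which its call begins: read the wrist's pose just before it. calibration takes no time and is no camera call; for the wrist camera it gives the pose at the moment of the call.
A pose or a line that the arm cannot do raises env.PlanningError and nothing moves.
- job.job_done(): hands the job in, once; it reports no verdict.
The state is a dict: "time": time; "qpos": joint angles; "joint_velocities": joint speeds; "joint_torque": joint torques, N m; "tcp_pos": TCP position; "orientation": TCP orientation; "force": force on the tool from outside, world axes, zero at the start; "torque": the same for the moment, N m; "opening": finger opening in m.
Only numpy, scipy, OpenCV 4.12 (cv2) and the standard library are available. Lean on these libraries where they do the work, as an engineer would, in place of code of your own. Each camera call takes 0.05 s, during which the arm holds its last target.

## Working session

There is one attempt and no reset: what is moved stays moved. The work goes in short steps, each a Python script; the robot and the scene stay as the last script left them, time stands still between calls to the robot, and variables do not carry over. Pictures are saved under pics/ and viewed, and the job is handed in when it is done.

```bash
mkdir -p pics; ls; cat > h.py <<'E'
import numpy as np, cv2
from cell import env,kin,camera,calibration,job
def snap(n,f):
    c=calibration(n); p,d=camera(n)
    cv2.imwrite('pics/'+f+'.png',p); np.savez('pics/'+f+'.npz',p=p,d=d,**{k:np.array(v) for k,v in c.items()})
    return c,p,d
def cloud(c,d):
    R=cv2.Rodrigues(np.array(c['rvec'],float))[0];t=np.array(c['tvec'],float).ravel()
    v,u=np.mgrid[:d.shape[0],:d.shape[1]]
    P=np.stack([(u-c['cx'])/c['fx']*d,(v-c['cy'])/c['fy']*d,d],-1)
    W=(P-t)@R
    W[d<=0]=np.nan
    return W
E
python3 - <<'E'
from h import *
for n in('scene','top'):
    c,p,d=snap(n,n+'0'); print(n,{k:np.round(v,3) for k,v in c.items()})
    R=cv2.Rodrigues(np.array(c['rvec'],float))[0];print(-R.T@np.ravel(c['tvec']),R[2])
print(env.get_state())
E
```

```text
pics
scene {'fx': np.float64(386.96), 'fy': np.float64(386.96), 'cx': np.float64(251.581), 'cy': np.float64(187.149), 'rvec': array([ 2.256, -0.42 ,  0.19 ]), 'tvec': array([-0.508,  0.296,  0.759])}
[ 0.33925363 -0.53620557  0.72098539] [ 0.27042689  0.70413121 -0.6565581 ]
top {'fx': np.float64(389.383), 'fy': np.float64(389.383), 'cx': np.float64(258.891), 'cy': np.float64(197.036), 'rvec': array([ 2.194, -2.191,  0.092]), 'tvec': array([0.095, 0.583, 1.007])}
[0.51139923 0.11023967 1.04408116] [ 0.06964907 -0.01387746 -0.99747502]
{'time': 0.1, 'qpos': array([-1.28408954,  0.47774836,  0.02237409,  1.5563664 , -0.01145613,
        1.10931173, -0.08308868]), 'joint_velocities': array([ 4.76183635e-04, -1.53532918e-03,  1.15160235e-03, -1.86198453e-03,
        9.37295095e-04,  7.38442049e-04,  3.31780218e-05]), 'joint_torque': array([ 5.12796934e-03, -5.97757423e+01,  1.61397278e+00, -2.81952327e+01,
        1.28256460e-02,  5.01790841e-03, -4.08363348e-06]), 'tcp_pos': array([0.25949178, 0.62267012, 0.3029969 ]), 'orientation': array([-7.86013849e-05,  1.96112546e-01,  9.80581023e-01, -8.49183653e-04]), 'force': array([-0.0587705 ,  1.65313497,  0.0372647 ]), 'torque': array([-0.01866015,  0.04302065, -0.00738818]), 'opening': 0.08571495863544212}
```

View pics/scene0.png

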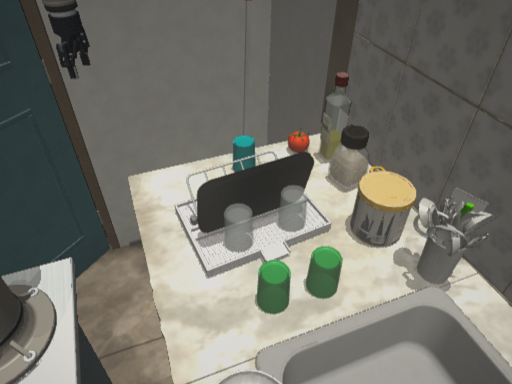

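View pics/top0.png

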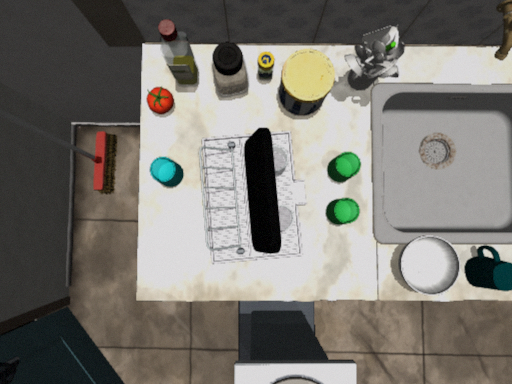

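The scene view shows the drainer near (250,215) with the black plate leaning towards the camera on the two glasses. The rest leans away behind it, with the turquoise look-alike at (244,153). In the top view the drainer spans about (203..302, 130..262), and the rest is on its left (world +y). Next I'll enlarge both crops.

```bash
python3 - <<'E'
import cv2
a=cv2.imread('pics/top0.png')[115:275,140:320];cv2.imwrite('pics/topc.png',cv2.resize(a,None,fx=3.7,fy=3.7,interpolation=cv2.INTER_CUBIC))
a=cv2.imread('pics/scene0.png')[120:280,165:345];cv2.imwrite('pics/scc.png',cv2.resize(a,None,fx=3.7,fy=3.7,interpolation=cv2.INTER_CUBIC))
E
```

```text
(no output)
```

View pics/topc.png

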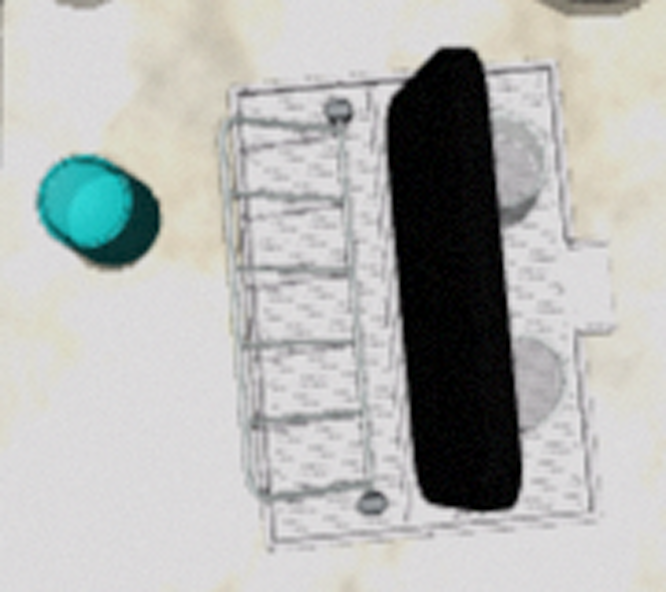

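View pics/scc.png

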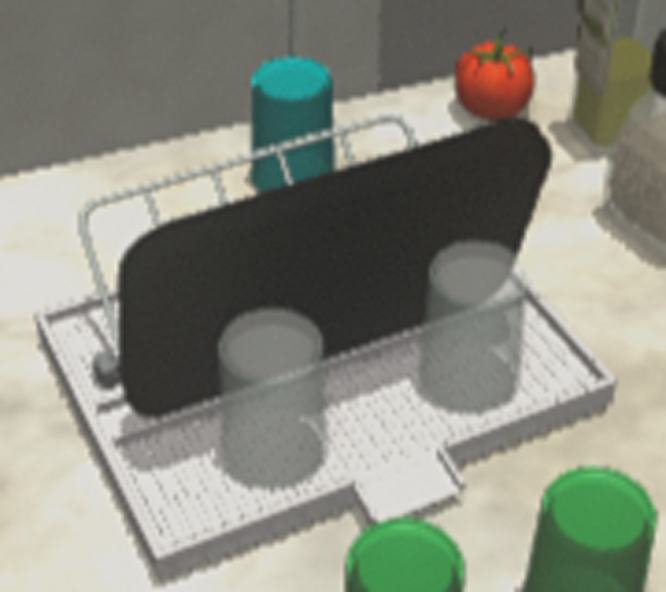

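```bash
cat >> h.py <<'E'
def ray(c,uv):
    R=cv2.Rodrigues(np.array(c['rvec'],float))[0];t=np.ravel(c['tvec'])
    r=np.array([(uv[0]-c['cx'])/c['fx'],(uv[1]-c['cy'])/c['fy'],1.])@R
    return -R.T@t, r/np.linalg.norm(r)
def onz(c,uv,z):
    o,r=ray(c,uv); return o+r*(z-o[2])/r[2]
def proj(c,P):
    return cv2.projectPoints(np.atleast_2d(np.array(P,float)),np.array(c['rvec'],float),np.array(c['tvec'],float),np.array([[c['fx'],0,c['cx']],[0,c['fy'],c['cy']],[0,0,1]],float),None)[0][:,0]
E
python3 - <<'E'
from h import *
ct,cs=calibration('top'),calibration('scene')
T=lambda x,y:(x/3.7+140-.36,y/3.7+115-.36)
S=lambda x,y:(x/3.7+165-.36,y/3.7+120-.36)
C=[onz(ct,T(*p),.03) for p in[(230,88),(553,63),(595,520),(268,548)]]
print(np.round(C,4)); ctr=np.mean(C,0); print('ctr',ctr)
print('sides',[np.linalg.norm(C[i]-C[(i+1)%4]) for i in range(4)])
ex=(C[0]-C[3]+C[1]-C[2]);ex/=np.linalg.norm(ex);yaw=np.arctan2(ex[1],ex[0]);print('yaw',yaw)
Cs=[onz(cs,S(*p),.03) for p in[(42,318),(612,382),(160,562)]]; print('scene TLnear? ',np.round(Cs,4),'ctr from diag',(Cs[0]+Cs[1])/2)
for p in[(338,112),(372,502)]: print('hb',onz(ct,T(*p),.04))
ey=np.array([-np.sin(yaw),np.cos(yaw),0])
def loc(P): d=P-ctr;return [round(float(v),4) for v in(d@ex,d@ey,P[2])]
for p in[(338,112),(372,502)]: print('hb loc (exp +-.139,.041)',loc(onz(ct,T(*p),.04)))
# bar: cut top ray with scene plane through bar line
def plane(c,a,b):
    o,r1=ray(c,a);_,r2=ray(c,b);return o,np.cross(r1,r2)
for name,sa,sb,ts in[('bar',(150,189),(345,133),[(224,150),(230,250),(240,400)])]:
    o,n=plane(cs,S(*sa),S(*sb))
    for t in ts:
        q,r=ray(ct,T(*t)); P=q+r*((o-q)@n)/(r@n); print(name,loc(P), 'ang',np.arctan2(loc(P)[1]-.041,P[2]-.032), np.hypot(loc(P)[1]-.041,P[2]-.032))
d=dict(np.load('pics/top0.npz')); p=d['p'].astype(int); W=cloud(ct,d['d'])
m=(p.max(2)<40); m[:125]=0;m[255:]=0;m[:,:240]=0;m[:,290:]=0
Q=W[m];L=np.stack([(Q-ctr)@ex,(Q-ctr)@ey,Q[:,2]],1);L=L[~np.isnan(L[:,0])]
print('plate',len(L),np.round(np.percentile(L,[0,1,50,99,100],axis=0),3))
for x0 in np.arange(-.14,.15,.04):
    s=L[abs(L[:,0]-x0)<.004]; 
    if len(s): i=s[:,2].argmax(); print(x0,'top pt',s[i],'y range',s[:,1].min(),s[:,1].max())
np.savez('fr.npz',ctr=ctr,ex=ex,ey=ey,yaw=yaw)
E
```

```text
[[ 0.7366  0.2466  0.03  ]
 [ 0.7557  0.0164  0.03  ]
 [ 0.4316 -0.0116  0.03  ]
 [ 0.4123  0.2166  0.03  ]]
ctr [0.58403457 0.11700902 0.03      ]
sides [np.float64(0.23101055907412654), np.float64(0.3252927179135436), np.float64(0.22898430304401235), np.float64(0.32574218525666887)]
yaw 0.08933052608350914
scene TLnear?  [[ 0.416   0.2076  0.03  ]
 [ 0.7556  0.0104  0.03  ]
 [ 0.4347 -0.0217  0.03  ]] ctr from diag [0.58579668 0.10901906 0.03      ]
hb [0.71757572 0.16915837 0.04      ]
hb [0.44473437 0.14400527 0.04      ]
hb loc (exp +-.139,.041) [0.1377, 0.04, 0.04]
hb loc (exp +-.139,.041) [-0.1363, 0.0393, 0.04]
bar [0.1052, 0.1141, 0.1052] ang 0.7850227937174018 0.10341783861546437
bar [0.0391, 0.1153, 0.1047] ang 0.7962323815620062 0.10395590983875821
bar [-0.0591, 0.1165, 0.1046] ang 0.8047241539409793 0.10476806781608831
plate 3295 [[-0.138 -0.055  0.039]
 [-0.134 -0.054  0.046]
 [-0.002 -0.026  0.176]
 [ 0.135  0.006  0.208]
 [ 0.14   0.008  0.21 ]]
-0.14 top pt [-0.13654104 -0.03315764  0.18907632] y range -0.039887661549617905 -0.0010474482862944737
-0.1 top pt [-0.10203169 -0.04397473  0.20891631] y range -0.05334132570761101 0.005981641137514125
-0.06 top pt [-0.06071682 -0.0369566   0.20947803] y range -0.05483156550664774 0.004968280653634471
-0.01999999999999999 top pt [-0.02184636 -0.03616567  0.20921777] y range -0.05434574052259596 0.006776686747066217
0.020000000000000018 top pt [ 0.01715987 -0.03754044  0.20847289] y range -0.05353728341779693 0.005780582690023251
0.060000000000000026 top pt [ 0.05850109 -0.03907374  0.2087593 ] y range -0.0546969951524291 0.007382886094900006
0.10000000000000003 top pt [ 0.09811319 -0.03826143  0.20894072] y range -0.05445032153123115 0.006802962334134829
0.14 top pt [ 0.13627785 -0.03099101  0.19132191] y range -0.04691285575286836 -0.01037564346535268
```

```bash
cat >> h.py <<'E'
from scipy.spatial.transform import Rotation as Ro
O=np.array([.5845,.1155,0]); YAW=.089
EX=np.array([np.cos(YAW),np.sin(YAW),0]);EY=np.array([-np.sin(YAW),np.cos(YAW),0])
def w(x,y,z): return O+x*EX+y*EY+np.array([0,0,z])
def loc(P): d=np.array(P)-O; return np.round([d@EX,d@EY,d[2]],4)
def quat(s):
    y=s*EX; z=np.array([0,0,-1.]); x=np.cross(y,z)
    q=Ro.from_matrix(np.stack([x,y,z],1)).as_quat(); return [q[3],q[0],q[1],q[2]]
def st(tag=''):
    s=env.get_state(); print(tag,'t',round(s['time'],2),'loc',loc(s['tcp_pos']),'F',np.round([s['force']@EX,s['force']@EY,s['force'][2]],2),'open',round(s['opening'],4)); return s
E
python3 - <<'E'
from h import *
ct=calibration('top')
print('turq',loc(onz(ct,(140+85/3.7,115+202/3.7),.096)))
print(env.nose_length, env.get_state()['qpos'].round(2))
for s in(1,-1):
    for P in[(-.02,.17,.25),(-.02,.17,.158),(-.02,.05,.158),(0,-.11,.3),(0,-.11,.225),(0,.02,.225)]:
        q=kin.inverse_kinematics(w(*P),quat(s)); print(s,P,None if q is None else np.round(q,2))
E
```

```text
turq [0.0788 0.2099 0.096 ]
0.0726 [-1.28  0.48  0.02  1.56 -0.01  1.11 -0.08]
1 (-0.02, 0.17, 0.25) [-0.85  0.45  0.36  1.77 -0.19  0.95 -0.32]
1 (-0.02, 0.17, 0.158) [-0.81  0.57  0.32  1.83 -0.24  0.78 -0.28]
1 (-0.02, 0.05, 0.158) [-0.71  0.54  0.42  1.92 -0.31  0.75 -0.02]
1 (0, -0.11, 0.3) [-0.58  0.39  0.6   1.79 -0.26  1.04  0.21]
1 (0, -0.11, 0.225) [-0.53  0.48  0.56  1.86 -0.32  0.89  0.26]
1 (0, 0.02, 0.225) [-0.7   0.47  0.48  1.84 -0.28  0.89  0.01]
-1 (-0.02, 0.17, 0.25) [-0.38  0.45 -0.26  1.74  0.14  0.97  2.54]
-1 (-0.02, 0.17, 0.158) [-0.35  0.57 -0.3   1.8   0.22  0.81  2.47]
-1 (-0.02, 0.05, 0.158) [-0.21  0.52 -0.24  1.88  0.17  0.76  2.69]
-1 (0, -0.11, 0.3) [-0.95  0.69  1.28  1.81 -0.71  1.2  -2.5 ]
-1 (0, -0.11, 0.225) [-0.92  0.83  1.27  1.88 -0.89  1.15 -2.37]
-1 (0, 0.02, 0.225) [-0.2   0.44 -0.17  1.81  0.09  0.9   2.82]
```

```bash
python3 - <<'E'
from h import *
q=quat(1)
env.grip(0.0); 
env.reach(w(-.025,.17,.28),q); st()
env.movel(w(-.025,.165,.160),.15); st()
for y in (.12,.085):
    print(env.movel(w(-.025,y,.160),.06,stop_force=12)); st()
print(env.movel(w(-.025,.046,.160),.03,stop_force=12)); st()
snap('scene','scene1');snap('top','top1')
E
```

```text
t 2.5 loc [-0.0257  0.1723  0.2799] F [-0.13 -0.42 -0.37] open 0.0002
 t 3.45 loc [-0.0244  0.1653  0.1609] F [ 0.2  -0.74 -0.07] open 0.0
True
 t 4.12 loc [-0.0245  0.1245  0.1611] F [ 0.39 -0.46 -0.82] open -0.0
True
 t 4.44 loc [-0.0247  0.1207  0.161 ] F [-0.6   0.22 -1.11] open -0.0001
True
 t 5.42 loc [-0.0241  0.107   0.1618] F [-0.29  0.54  2.25] open -0.0001
```

```bash
python3 - <<'E'
import cv2
a=cv2.imread('pics/top1.png')[115:275,140:320];b=cv2.imread('pics/scene1.png')[60:280,165:345]
cv2.imwrite('pics/t1.png',cv2.hconcat([cv2.resize(a,(400,356)),cv2.resize(b,(291,356))]))
E
```

```text
(no output)
```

View pics/t1.png

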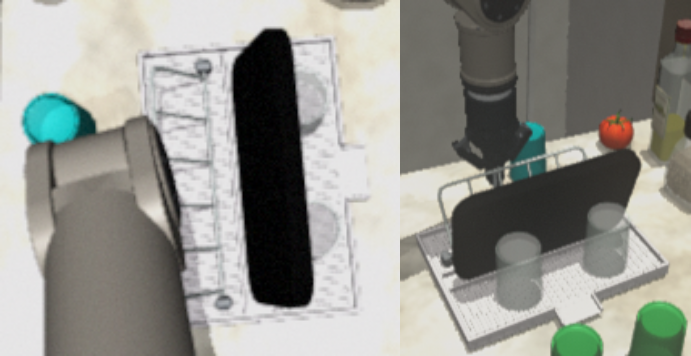

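The hand is behind the bar (scene view, about (495,180) in the collage) and the rest is starting to rise. The stops come from force transients. I'll continue slowly with a higher stop threshold.

```bash
python3 - <<'E'
from h import *
for i in range(6):
    y=loc(env.get_state()['tcp_pos'])[1]
    r=env.movel(w(-.025,.046,.161),.025,stop_force=20); st(r)
    y2=loc(env.get_state()['tcp_pos'])[1]
    if not r or y2<.058: break
snap('scene','scene2');snap('top','top2')
import cv2
a=cv2.imread('pics/top2.png')[115:275,140:320];b=cv2.imread('pics/scene2.png')[60:280,165:345]
cv2.imwrite('pics/t2.png',cv2.hconcat([cv2.resize(a,(400,356)),cv2.resize(b,(291,356))]))
E
```

```text
True t 7.58 loc [-0.0253  0.0567  0.1609] F [0.7  2.38 0.32] open 0.0002
```

View pics/t2.png

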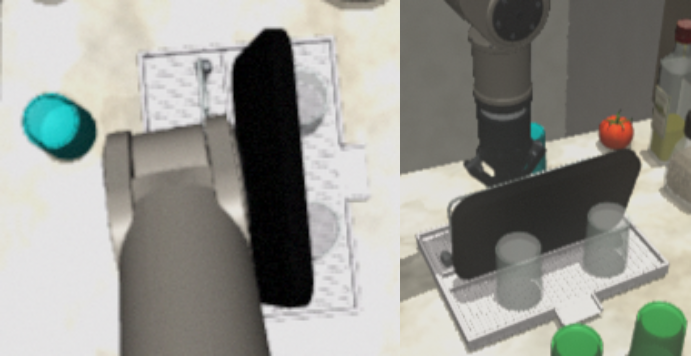

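The rest now looks vertical in the top view, with the bar over the hinge blocks at x≈205. I'll press once more to confirm it is on its stop, then retreat and measure.

```bash
python3 - <<'E'
from h import *
for k in range(2):
    r=env.movel(w(-.025,.046,.161),.02,stop_force=20); st(r)
env.movel(w(-.025,.10,.161),.1); st()
env.movel(w(-.025,.12,.34),.25)
env.movel(w(0,-.13,.34),.25); env.grip(.08); st()
snap('scene','scene3');snap('top','top3')
a=cv2.imread('pics/top3.png')[115:275,140:320];b=cv2.imread('pics/scene3.png')[120:280,165:345]
cv2.imwrite('pics/t3.png',cv2.resize(cv2.hconcat([a,b]),None,fx=2.2,fy=2.2,interpolation=cv2.INTER_CUBIC))
cv2.imwrite('pics/t3s.png',cv2.resize(b,None,fx=3.7,fy=3.7,interpolation=cv2.INTER_CUBIC))
E
```

```text
True t 8.09 loc [-0.0257  0.0566  0.1606] F [-0.02  3.01  0.05] open 0.0003
True t 8.51 loc [-0.0261  0.0564  0.1603] F [0.43 3.63 0.43] open -0.0002
 t 9.09 loc [-0.0251  0.0999  0.1608] F [-0.12 -0.26  0.05] open -0.0003
 t 11.86 loc [-0.   -0.13  0.34] F [-0.57 -0.56  0.08] open 0.0804
```

View pics/t3.png

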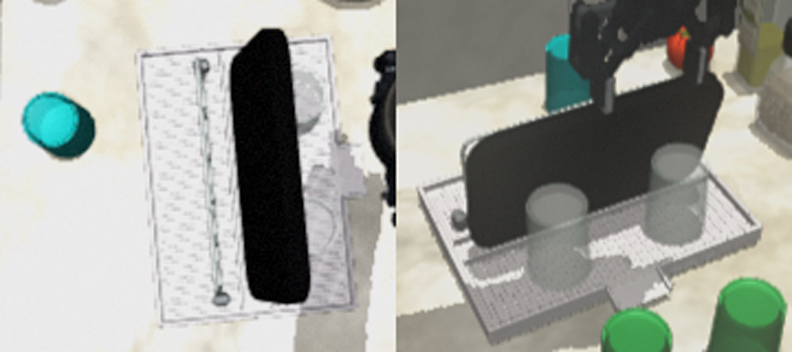

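The rest now stands vertical: the bar lies over the hinge line in the top view (x≈207) and held position under two more pushes. The plate is still on the tumblers. Next I'll check the bar by ray, then tip the plate.

```bash
python3 - <<'E'
from h import *
ct=calibration('top')
for p in[(205,130),(210,210)]: print('bar loc',loc(onz(ct,(140+p[0]/2.2,115+p[1]/2.2),.14)))
env.movel(w(0,-.13,.225),.15); st()
for i,y in enumerate((-.075,-.06,-.045,-.03)):
    r=env.movel(w(0,y,.225),.04,stop_force=12); st(r)
    if r: break
snap('scene','scene4')
cv2.imwrite('pics/t4.png',cv2.resize(cv2.imread('pics/scene4.png')[80:280,165:345],None,fx=2.8,fy=2.8,interpolation=cv2.INTER_CUBIC))
E
```

```text
bar loc [0.0472 0.0382 0.14  ]
bar loc [-0.0379  0.04    0.14  ]
 t 12.88 loc [ 0.0006 -0.1302  0.2259] F [-0.17 -0.43  0.7 ] open 0.0797
False t 14.4 loc [ 0.     -0.0754  0.225 ] F [ 0.82 -0.21  0.35] open 0.0802
True t 14.79 loc [ 0.0009 -0.0602  0.2262] F [ 1.8  -1.33  3.49] open 0.0801
```

View pics/t4.png

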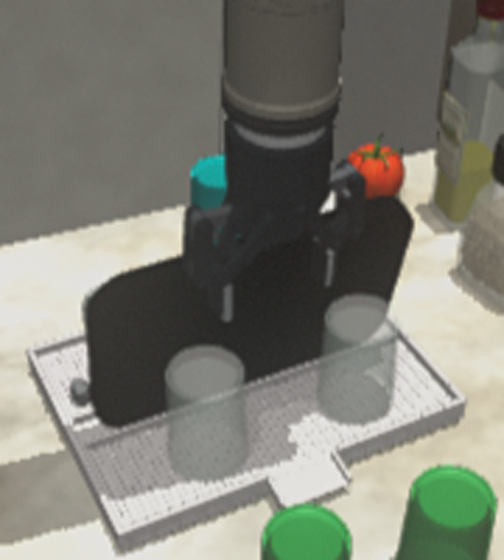

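The fingertips are on the plate face above the tumblers, at (228,305) and (330,270). The plate has just been contacted, so I'll continue slowly.

```bash
python3 - <<'E'
from h import *
for y in(-.045,-.03,-.018):
    for k in range(3):
        r=env.movel(w(0,y,.226),.03,stop_force=20); st(r)
        if not r: break
snap('scene','scene5');snap('top','top5')
a=cv2.imread('pics/top5.png')[115:275,140:320];b=cv2.imread('pics/scene5.png')[120:280,165:345]
cv2.imwrite('pics/t5.png',cv2.resize(cv2.hconcat([a,b]),None,fx=2.2,fy=2.2,interpolation=cv2.INTER_CUBIC))
E
```

```text
False t 15.55 loc [ 0.0012 -0.0452  0.2279] F [-1.75 -1.82 12.89] open 0.0801
False t 16.2 loc [-0.0007 -0.0298  0.2252] F [-0.28 -0.38 -0.01] open 0.0796
False t 16.75 loc [-0.     -0.0179  0.226 ] F [ 0.36 -0.25  0.15] open 0.08
```

View pics/t5.png

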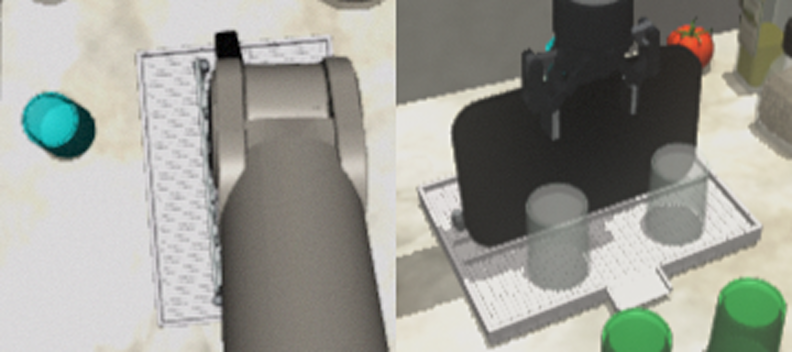

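The plate is off the tumblers and about upright, with the tumblers unmoved. I'll raise the hand a little, because there was a brief 13 N vertical force, then push on past the tipping point.

```bash
python3 - <<'E'
from h import *
env.movel(w(0,-.022,.235),.05); st()
for y in(-.012,-.006,.0,.005):
    for k in range(3):
        r=env.movel(w(0,y,.235),.025,stop_force=15); st(r)
        if not r: break
snap('scene','scene6');snap('top','top6')
a=cv2.imread('pics/top6.png')[115:275,140:320];b=cv2.imread('pics/scene6.png')[120:280,165:345]
cv2.imwrite('pics/t6.png',cv2.resize(cv2.hconcat([a,b]),None,fx=2.2,fy=2.2,interpolation=cv2.INTER_CUBIC))
E
```

```text
t 17.2 loc [ 0.0003 -0.0224  0.2356] F [ 0.18 -0.68 -0.01] open 0.0801
False t 17.75 loc [-1.000e-04 -1.180e-02  2.349e-01] F [ 0.22 -0.05 -0.24] open 0.0798
False t 18.14 loc [-0.     -0.0057  0.235 ] F [-0.03 -0.54 -0.12] open 0.0802
False t 18.53 loc [-0.      0.0003  0.235 ] F [-1.41  0.35 -0.02] open 0.0799
False t 18.88 loc [-0.      0.0053  0.235 ] F [-0.91 -1.77  0.37] open 0.0801
```

View pics/t6.png

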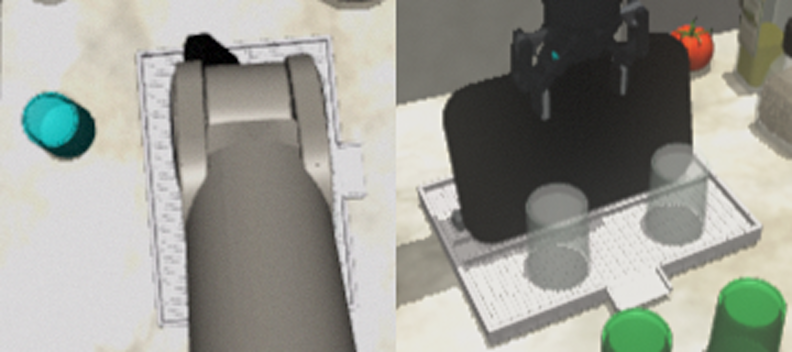

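The plate leans towards the rest (top view: upper corner shifted left to x≈205). I'll back off a little and check that it stays.

```bash
python3 - <<'E'
from h import *
env.movel(w(0,-.02,.235),.04); st()
env.movel(w(0,-.10,.235),.12); st()
env.movel(w(0,-.17,.36),.25); st()
snap('scene','scene7');c,p,d=snap('top','top7')
a=cv2.imread('pics/top7.png')[115:275,140:320];b=cv2.imread('pics/scene7.png')[120:280,165:345]
cv2.imwrite('pics/t7.png',cv2.resize(cv2.hconcat([a,b]),None,fx=2.2,fy=2.2,interpolation=cv2.INTER_CUBIC))
W=cloud(c,d); m=p.astype(int).max(2)<40; m[:125]=0;m[255:]=0;m[:,:215]=0;m[:,290:]=0
Q=W[m];Q=Q[~np.isnan(Q[:,0])];L=np.stack([(Q-O)@EX,(Q-O)@EY,Q[:,2]],1)
for x0 in np.arange(-.12,.13,.04):
    s=L[(abs(L[:,0]-x0)<.006)&(abs(L[:,1])<.09)&(L[:,2]>.03)]
    if len(s): i=s[:,2].argmax(); print(round(x0,2),'top',s[i].round(3),'y',s[:,1].min().round(3),s[:,1].max().round(3))
E
```

```text
t 19.76 loc [-0.     -0.0198  0.235 ] F [ 0.08 -0.52 -0.18] open 0.0802
 t 20.57 loc [ 1.000e-04 -9.900e-02  2.349e-01] F [ 0.65  0.65 -0.43] open 0.0801
 t 21.3 loc [-3.000e-04 -1.685e-01  3.588e-01] F [ 0.18  0.17 -1.04] open 0.0799
-0.12 top [-0.115  0.036  0.208] y -0.007 0.049
-0.08 top [-0.076  0.043  0.209] y -0.007 0.05
-0.04 top [-0.044  0.034  0.21 ] y -0.006 0.049
0.0 top [-0.001  0.035  0.211] y -0.007 0.05
0.04 top [0.045 0.039 0.21 ] y -0.005 0.049
0.08 top [0.082 0.036 0.211] y -0.006 0.05
0.12 top [0.116 0.042 0.208] y -0.006 0.049
```

View pics/t7.png

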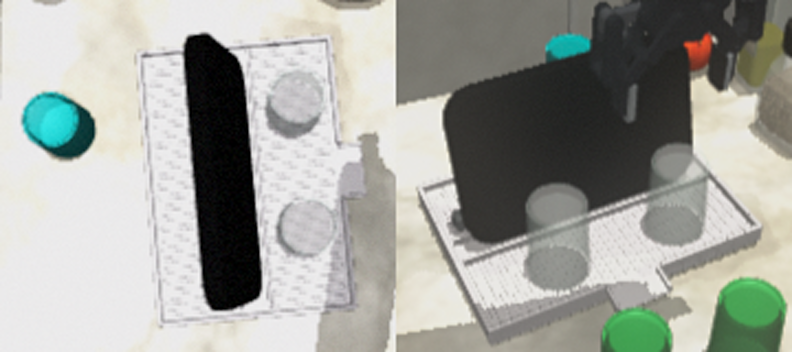

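The plate stands in the groove leaning on the rest, parallel to it: top edge at y≈+0.05, z≈0.21 along its whole length. The tumblers are where they were. The plate hides the bar, so I'll look from the rest's side with the wrist camera to check the bar is still upright.

```bash
python3 - <<'E'
from h import *
env.movel(w(0,-.13,.38),.3); env.movel(w(0,.17,.38),.3); env.grip(0.0)
env.movel(w(0,.20,.25),.2); st()
c,p,d=snap('wrist','wrist8'); R=cv2.Rodrigues(np.array(c['rvec']))[0]
print(c['fx'],c['cx'],c['cy'],'cam loc',loc(-R.T@np.ravel(c['tvec'])),'fwd',R[2]@EX,R[2]@EY,R[2,2])
snap('scene','scene8'); snap('top','top8')
cv2.imwrite('pics/t8.png',cv2.hconcat([cv2.resize(cv2.imread('pics/wrist8.png'),(790,592))]))
E
```

```text
t 24.4 loc [0.0008 0.1998 0.2512] F [-0.8  -0.08  0.31] open -0.0001
297.3186396354542 251.59589591386884 187.34722382669813 cam loc [-1.000e-04  2.629e-01  3.235e-01] fwd 0.004878771751970743 -0.2270113912500476 -0.9738798826492464
```

View pics/t8.png

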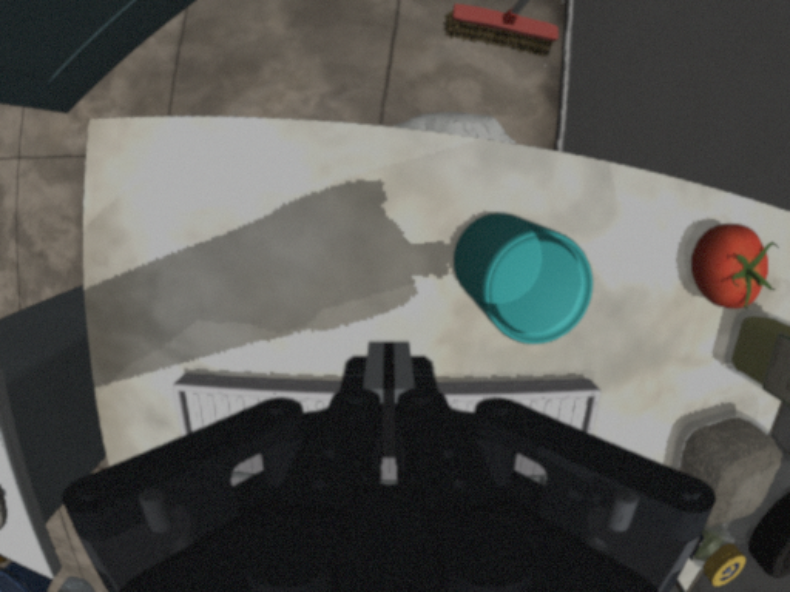

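The gripper itself blocks this view. A quarter turn of the tool should give a clear side view.

```bash
python3 - <<'E'
from h import *
q0=env.get_state()['qpos']; best=None
for s in(1,-1):
    y=s*EY; z=np.array([0,0,-1.]); q=Ro.from_matrix(np.stack([np.cross(y,z),y,z],1)).as_quat(); q=[q[3],q[0],q[1],q[2]]
    j=kin.inverse_kinematics(w(0,.18,.27),q)
    if j is not None:
        print(s,np.round(j,2)); n=abs(j-q0).max()
        if best is None or n<best[0]: best=(n,q)
env.reach(w(0,.18,.27),best[1]); st()
c,p,d=snap('wrist','wrist9'); R=cv2.Rodrigues(np.array(c['rvec']))[0]
print('cam loc',loc(-R.T@np.ravel(c['tvec'])),'fwd',R[2]@EX,R[2]@EY,R[2,2])
cv2.imwrite('pics/t9.png',cv2.resize(p,(790,592)))
E
```

```text
1 [-0.55  0.45 -0.03  1.68  0.02  1.01  1.07]
-1 [-1.08  0.54  0.72  1.71 -0.4   1.04 -1.71]
 t 25.8 loc [1.000e-04 1.799e-01 2.702e-01] F [0.21 0.25 0.34] open 0.0
cam loc [-0.0656  0.1797  0.3402] fwd 0.26032403993597636 -0.00014971579308713218 -0.9655212953718801
```

View pics/t9.png

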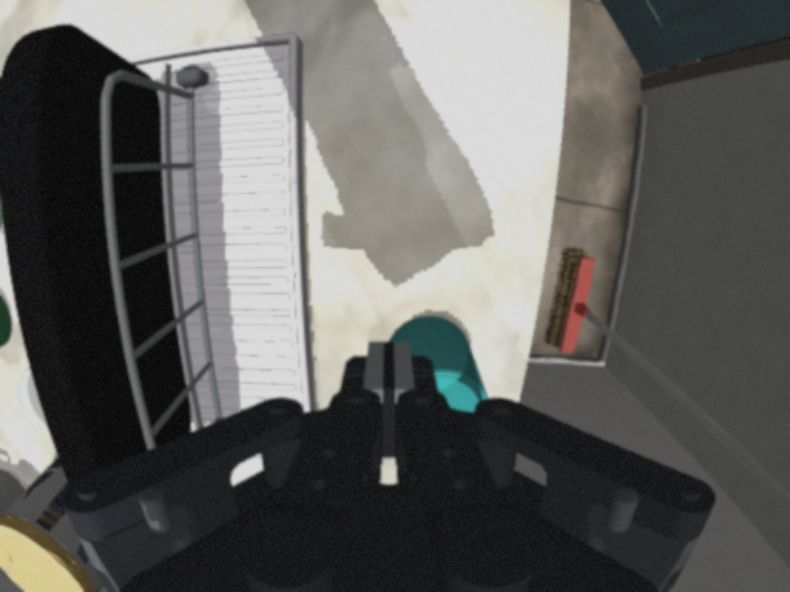

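The wrist view shows the plate leaning against the bar, which runs (107,100)–(150,440), with the hinge rod at (193,130)–(215,400). I'll compute the rest angle from these rays.

```bash
python3 - <<'E'
from h import *
from scipy.optimize import brentq
d=np.load('pics/wrist9.npz'); R=cv2.Rodrigues(d['rvec'])[0];o=-R.T@d['tvec'].ravel()
def fr(u,v):
    x=(u/1.543-.2-d['cx'])/d['fx'];y=(v/1.543-.2-d['cy'])/d['fy'];r=np.hypot(x,y)
    return np.array([np.sin(r)*x/r,np.sin(r)*y/r,np.cos(r)])@R
for p in[(194,165),(199,240),(207,310)]:
    r=fr(*p);P=o+r*(.032-o[2])/r[2];print('hinge',loc(P),'expect y .041')
for p in[(107,130),(110,200),(120,270),(133,350)]:
    r=fr(*p)
    for z in(.14,): P=o+r*(z-o[2])/r[2]; print('bar at z=.14',loc(P),'ang',(loc(P)[1]-.041)/.108)
E
```

```text
hinge [-0.0734  0.0426  0.032 ] expect y .041
hinge [-0.0193  0.0434  0.032 ] expect y .041
hinge [0.0333 0.0445 0.032 ] expect y .041
bar at z=.14 [-0.0926  0.0417  0.14  ] ang 0.006481481481481474
bar at z=.14 [-0.0575  0.0418  0.14  ] ang 0.007407407407407363
bar at z=.14 [-0.0218  0.0439  0.14  ] ang 0.02685185185185185
bar at z=.14 [0.0216 0.0442 0.14  ] ang 0.029629629629629645
```

Relative to the hinge measured the same way, the bar is vertical to within about 1 mm. I'm handing the job in.

```bash
python3 - <<'E'
from h import *
st(); job.job_done()
E
```

```text
t 25.85 loc [-0.    0.18  0.27] F [-0.05  0.24 -0.18] open -0.0003
the job is handed in; nothing more can be done
```

The wire rest is fully upright and the plate now stands in its groove, leaning on the rest. I handed the job in at 25.9 s of the 48 s allowed.

**What I did:** I pushed the rest up from outside with the closed fingers until it reached its stop; it did not move under two further pushes. Then I tipped the plate off the tumblers with the open fingertips, pushing near its top edge until it went over onto the rest. I gripped and lifted nothing.

**Last checks:**
- **Plate:** its top edge is level and parallel to the bar along its whole length (z ≈ 0.21 m), about 0.05 m to the rest's side at its outermost. It stayed there after the fingers backed off.
- **Rest:** measured in the wrist camera, the bar is over the hinge to within about 1 mm. Taken at face value, the bar points gave angles of 0.006–0.03 rad. The hinge measured in the same picture read 1.5–3.5 mm off in the same direction, so I took this as calibration error.
- **Tumblers and look-alikes:** the tumblers showed no visible shift in the pictures, though I did not measure them. The turquoise and green look-alikes were left alone.

**Forces:** while pushing the rest, moves stopped several times on brief force changes of 12–20 N. At one moment while tipping the plate there was a vertical force of about 13 N on the tool. I then raised the hand about 10 mm and it did not come back.

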